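# Make up two tasting kits at the tea bar

### The job

Make up the two tasting kits from the stock on the counter: the long tray gets the square tea tin in its middle well with the bottle and one white tasting cup in its two end wells (either way round), and the short tray gets the lidded jar and the other tasting cup, one in each well. Stand each thing upright on the floor of its own well and let go, without tipping any of them over; leave the jigger and the dish with the lime standing where they are.

Things in the scene. Friction and masses are not known exactly. Their poses are not given: they have to be found in the camera images.
- cup_a: White handleless ceramic tasting cup, open at the top, straight outside, 56 mm diameter, 55 mm high, wall 4 mm; origin at the centre of its underside, z up. Its yaw does not matter. There are two identical ones (cup_a, cup_b); either may go in either tray.
- cup_b: White handleless ceramic tasting cup, open at the top, straight outside, 56 mm diameter, 55 mm high, wall 4 mm; origin at the centre of its underside, z up. Its yaw does not matter. There are two identical ones (cup_a, cup_b); either may go in either tray.
- tin: Square metal tea tin with a lid, body 50 x 50 mm, lid 52 x 52 mm over the top 14 mm, 68 mm high plus a 6 mm button on the lid; origin at the centre of its underside, x and y square to its sides, z up.
- jar: Round white plastic jar, 54 mm diameter, with a flat steel lid 56 mm in diameter over the top 16 mm, 70 mm high in all; origin at the centre of its underside, z up.
- bottle: Small amber glass bottle: round body 46 mm in diameter up to 64 mm, then shoulder, neck and black cap (24 mm), 98 mm high in all; origin at the centre of its underside, z up.
- long_tray: Low wooden tray, fixed to the counter, 95 mm (its x) by 280 mm (its y) over all, walls and dividers 5 mm thick and 18 mm high, floor 5 mm thick, divided along its y into three equal wells of 85 x 86.7 mm. Well centres at x = 0, y = -91.7, 0 and +91.7 mm in its frame. Origin at the centre of its underside; a thing standing in a well has its underside 5 mm above this origin.
- short_tray: Low wooden tray, fixed to the counter, 95 mm (its x) by 188.5 mm (its y) over all, walls and dividers 5 mm thick and 18 mm high, floor 5 mm thick, divided along its y into two equal wells of 85 x 86.7 mm. Well centres at x = 0, y = -45.9 and +45.9 mm in its frame. Origin at the centre of its underside; a thing standing in a well has its underside 5 mm above this origin.
- jigger: Bystander: steel hourglass bar measure, 42 mm diameter at the foot, 73 mm high, loose and light; stays where it is. Origin at the centre of its underside.
- lime_dish: Bystander: white dish 72 mm in diameter and 16 mm high with a lime in it (54 mm high in all, one loose piece); stays where it is. Origin at the centre of its underside.

How it is judged:
At the end, for the whole second after the job is handed in: Tin in the long tray's middle well, bottle and a cup in its end wells, jar and the other cup in the short tray's wells: each upright (0.1 rad), on the well floor, within 22 mm of its centre along each tray axis, released, at rest. Jigger and lime dish upright, within 30 mm of their start (((x of tin in the frame of long_tray between -0.022 and 0.022 m and y of tin in the frame of long_tray between -0.022 and 0.022 m and z of tin in the frame of long_tray below 0.009 m and angle between tin's own z axis and vertical below 0.1 rad and ((x of cup_a in the frame of long_tray between -0.022 and 0.022 m and y of cup_a in the frame of long_tray between 0.0697 and 0.1137 m and z of each of cup_a, bottle in the frame of long_tray below 0.009 m and angle between each of cup_a, bottle's own z axis and vertical below 0.1 rad and x of bottle in the frame of long_tray between -0.022 and 0.022 m and y of bottle in the frame of long_tray between -0.1137 and -0.0697 m) or (x of cup_a in the frame of long_tray between -0.022 and 0.022 m and y of cup_a in the frame of long_tray between -0.1137 and -0.0697 m and z of each of cup_a, bottle in the frame of long_tray below 0.009 m and angle between each of cup_a, bottle's own z axis and vertical below 0.1 rad and x of bottle in the frame of long_tray between -0.022 and 0.022 m and y of bottle in the frame of long_tray between 0.0697 and 0.1137 m)) and ((x of cup_b in the frame of short_tray between -0.022 and 0.022 m and y of cup_b in the frame of short_tray between 0.0239 and 0.0679 m and z of each of cup_b, jar in the frame of short_tray below 0.009 m and angle between each of cup_b, jar's own z axis and vertical below 0.1 rad and x of jar in the frame of short_tray between -0.022 and 0.022 m and y of jar in the frame of short_tray between -0.0679 and -0.0239 m) or (x of cup_b in the frame of short_tray between -0.022 and 0.022 m and y of cup_b in the frame of short_tray between -0.0679 and -0.0239 m and z of each of cup_b, jar in the frame of short_tray below 0.009 m and angle between each of cup_b, jar's own z axis and vertical below 0.1 rad and x of jar in the frame of short_tray between -0.022 and 0.022 m and y of jar in the frame of short_tray between 0.0239 and 0.0679 m))) or (x of tin in the frame of long_tray between -0.022 and 0.022 m and y of tin in the frame of long_tray between -0.022 and 0.022 m and z of tin in the frame of long_tray below 0.009 m and angle between tin's own z axis and vertical below 0.1 rad and ((x of cup_b in the frame of long_tray between -0.022 and 0.022 m and y of cup_b in the frame of long_tray between 0.0697 and 0.1137 m and z of each of cup_b, bottle in the frame of long_tray below 0.009 m and angle between each of cup_b, bottle's own z axis and vertical below 0.1 rad and x of bottle in the frame of long_tray between -0.022 and 0.022 m and y of bottle in the frame of long_tray between -0.1137 and -0.0697 m) or (x of cup_b in the frame of long_tray between -0.022 and 0.022 m and y of cup_b in the frame of long_tray between -0.1137 and -0.0697 m and z of each of cup_b, bottle in the frame of long_tray below 0.009 m and angle between each of cup_b, bottle's own z axis and vertical below 0.1 rad and x of bottle in the frame of long_tray between -0.022 and 0.022 m and y of bottle in the frame of long_tray between 0.0697 and 0.1137 m)) and ((x of cup_a in the frame of short_tray between -0.022 and 0.022 m and y of cup_a in the frame of short_tray between 0.0239 and 0.0679 m and z of each of cup_a, jar in the frame of short_tray below 0.009 m and angle between each of cup_a, jar's own z axis and vertical below 0.1 rad and x of jar in the frame of short_tray between -0.022 and 0.022 m and y of jar in the frame of short_tray between -0.0679 and -0.0239 m) or (x of cup_a in the frame of short_tray between -0.022 and 0.022 m and y of cup_a in the frame of short_tray between -0.0679 and -0.0239 m and z of each of cup_a, jar in the frame of short_tray below 0.009 m and angle between each of cup_a, jar's own z axis and vertical below 0.1 rad and x of jar in the frame of short_tray between -0.022 and 0.022 m and y of jar in the frame of short_tray between 0.0239 and 0.0679 m)))) and linear speed of each of cup_a, cup_b, tin, jar, bottle below 0.02 m/s and distance of each of jigger, lime_dish from where it was at the start of the episode below 0.03 m and angle between each of jigger, lime_dish's own z axis and vertical below 0.15 rad); the robot touches nothing.
It fails at once if one of the five kit things is tipped over (more than 0.6 rad) (angle between any of cup_a, cup_b, tin, jar, bottle's own z axis and vertical above 0.6 rad).
It fails at once if the jigger or the lime dish is shifted by more than 30 mm or tipped by more than 0.6 rad (distance of any of jigger, lime_dish from where it was at the start of the episode above 0.03 m or angle between any of jigger, lime_dish's own z axis and vertical above 0.6 rad).
It also fails if it takes over 128 s, if anything falls off the work surface, if the arm or the gripper's body presses on something with over 40 N, if the wrist force passes 120 N, or if a joint passes its speed limit or range.

### The arm

A 7-joint arm with a two-finger parallel gripper is mounted at the origin on the work surface. World frame = base frame: x ahead of the robot, y to its left, z up, the work surface at z = 0. Lengths are in m, angles in rad, forces in N, time in s.
With the tool pointing down it reaches from about 0.35 to 0.9 m from the base axis. Payload 7.2 kg.
Tool frame: the origin (TCP) lies at the very end of the fingers, on their centre line; the grasp point (between the pads) lies 19 mm behind it; z points along the fingers, y is the line along which they close (so a half turn about z gives the same grasp; the last joint's range is limited). The gripper opens to 85 mm and grips with 20 to 120 N. Pads are 22 mm wide; open, the fingers measure 114 mm over their backs; the gripper's body (76 mm by 85 mm) begins 54 mm behind the grasp point. The pads swing forward as they close: fully open they stand 13 mm farther back than shut.
Start: joints at [-1.173, 0.411, -0.013, 1.596, 0.006, 1.134, -0.082], TCP at [0.281, 0.558, 0.191] pointing down, gripper open.
Joint ranges: [-2.95, 2.95], [-0.29, 1.99], [-1.47, 1.44], [0.14, 2.54], [-1.03, 4.17], [0.13, 1.85], [-2.86, 2.86]. Speed limits (rad/s): [2.39, 2.39, 3.01, 3.01, 3.14, 3.14, 3.14].

### API

Orientations are given as [roll, pitch, yaw] about the fixed x, y, z axes, in that order (R = Rz(yaw) Ry(pitch) Rx(roll)).
In Python, from station import arm, status, eyes gives the robot as it stands. The module is installed in compiled form; this text tells all that it offers. Calls block until the motion is done:
- arm.move_pose(position, orientation): joint-space move of the TCP to a pose.
- arm.line_to(position, feed=0.15, ori=None, force_limit=None): straight line of the TCP; ori=None keeps the orientation; feed is the mean speed in m/s. With force_limit (N) it stops when the force on the tool has changed by that much, and returns True; else False.
- arm.move_j(angles): joint-space move.
- arm.ungrasp() and arm.grasp(force=None): open the fingers fully, or close them until they stop; force is the grip in N (None keeps the last).
- arm.wait(seconds).
- arm.solve_ik(position, orientation): joint angles nearest the present ones, or None.
- status.state(): the state.
- eyes.capture(name): name is "scene" or "top"; returns a dict with "image" (384x512x3 uint8, red, green, blue), "K" (3x3 intrinsics, pixels), "dist" ([k1, k2, p1, p2, k3] as OpenCV has them; the pictures are not rectified), "R" (3x3) and "t" (3): a world point X has camera coordinates R X + t. Camera axes: x right, y down, z forward; pixel columns grow to the right and rows downward; lengths in m; the calibration is good to about 2 mm. A picture is of the moment at which its call begins. There is no depth.
A pose or a line that the arm cannot do raises arm.PlanningError and nothing moves.
- arm.sign_off(): hands the job in; it is judged then, once.
The state is a dict: "clock": time; "joint_positions": joint angles; "dq": joint speeds; "joint_efforts": joint torques, N m; "ee_pos": TCP position; "tcp_rot": TCP orientation; "force": force on the tool from outside, world axes, zero at the start; "ft_torque": the same for the moment, N m; "grip_width": opening from 0.0 (shut) to 1.0 (fully open); "grip_force": force on a finger pad.
Only numpy, scipy, OpenCV 4.12 (cv2) and the standard library are available. Lean on these libraries where they do the work, as an engineer would, in place of code of your own. Each camera call takes 0.05 s, during which the arm holds its last target. There are 200 camera calls.

## Working session

There is one attempt and no reset: what is moved stays moved. The work goes in short steps, each a Python script; the robot and the scene stay as the last script left them, time stands still between calls to the robot, and variables do not carry over. Pictures are saved under pics/ and viewed, at most 14 in all, crops included, and the job is handed in when it is done.

```bash
mkdir -p pics
python3 - <<'E'
from station import arm,status,eyes
import cv2,numpy as np,pickle
d={}
for n in("scene","top"):
    c=eyes.capture(n); d[n]=c
    cv2.imwrite(f"pics/{n}0.png",cv2.cvtColor(cv2.resize(c["image"],(800,600),interpolation=cv2.INTER_CUBIC),cv2.COLOR_RGB2BGR))
    print(n,c["K"],c["dist"],-c["R"].T@c["t"],c["R"][2])
pickle.dump(d,open("cap0.pkl","wb"))
print(status.state())
E
```

```text
scene [[368.49059557   0.         256.630019  ]
 [  0.         368.49059557 192.05495864]
 [  0.           0.           1.        ]] [0.007343 0.       0.       0.       0.      ] [0.9857852  0.55690897 0.56829196] [-0.52880671 -0.6103852  -0.58974009]
top [[399.13899764   0.         262.12216833]
 [  0.         399.13899764 198.08197935]
 [  0.           0.           1.        ]] [-0.1354704  0.         0.         0.         0.       ] [ 0.46477036 -0.01392271  0.95194205] [ 0.0414116   0.00519411 -0.99912867]
{'clock': 0.1, 'joint_positions': array([-1.1732045 ,  0.41185524, -0.01272534,  1.59693613,  0.00563034,
        1.13431179, -0.0822144 ]), 'dq': array([ 0.00107001, -0.003216  ,  0.00024989, -0.00254289, -0.00013099,
       -0.00044228,  0.00010594]), 'joint_efforts': array([ 2.95434540e-03, -6.01822615e+01,  6.84834234e-01, -3.00084651e+01,
        1.40372361e-02,  6.42350118e-03, -1.12775606e-05]), 'ee_pos': array([0.28052257, 0.55795208, 0.19072505]), 'tcp_rot': array([-3.14012331e+00,  1.26059700e-04,  2.67583568e+00]), 'force': array([-0.38296477, -0.05667038, -0.38982915]), 'ft_torque': array([ 0.00630417,  0.02741374, -0.02954369]), 'grip_force': 0.0, 'grip_width': 1.0006770643667375}
```

View pics/top0.png

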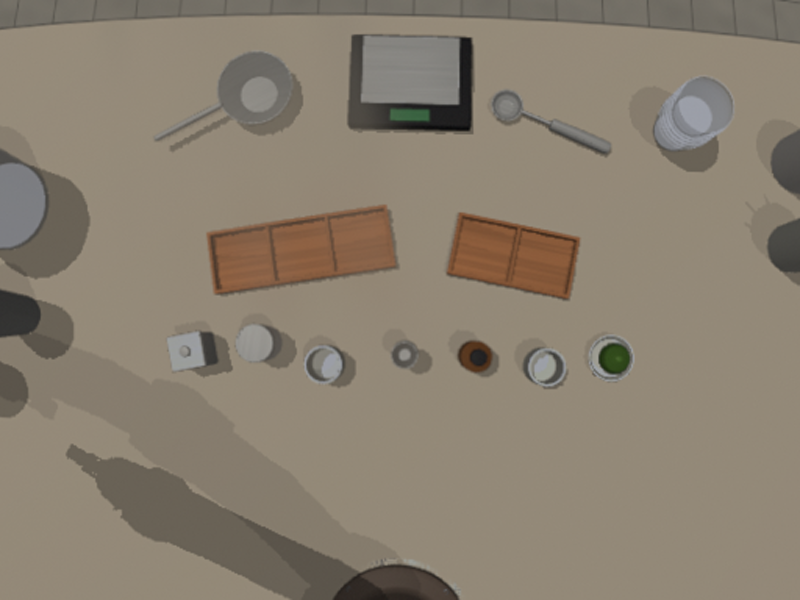

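View pics/scene0.png

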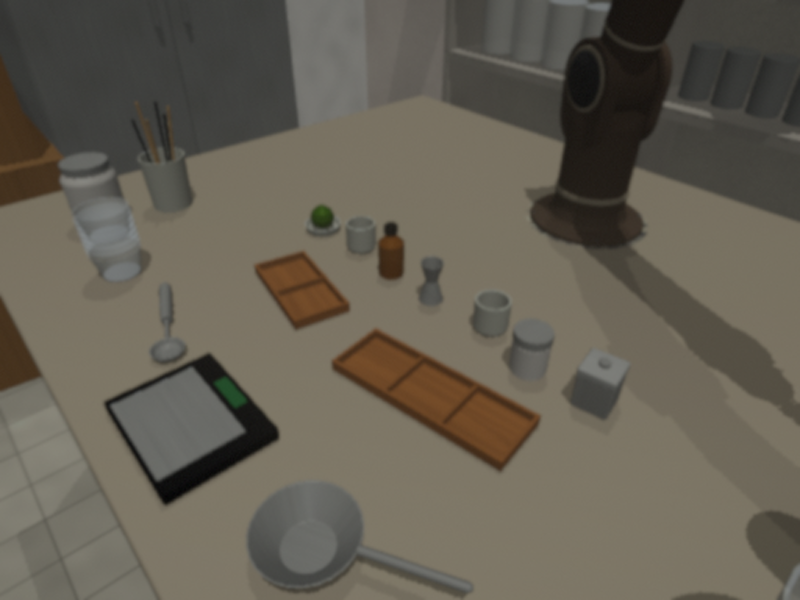

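The top view shows the tin near (190,351), jar (256,343), cups (324,364) and (546,366), jigger (404,354), bottle (477,356) and lime (612,357). The long tray is around (302,250) and the short tray around (514,256). I'll refine these with masks and circles, then check them by projecting into the scene view.

```bash
cat > loc.py <<'E'
import cv2,numpy as np
def ray(c,uv,z):
    """pixels (512x384 frame) -> world points on plane z"""
    p=cv2.undistortPoints(np.float64(uv).reshape(-1,1,2),c["K"],np.float64(c["dist"])).reshape(-1,2)
    d=np.c_[p,np.ones(len(p))]@c["R"]; o=-c["R"].T@c["t"]
    return (o+d*((z-o[2])/d[:,2])[:,None])[:,:2]
def proj(c,X):
    return cv2.projectPoints(np.float64(X).reshape(-1,1,3),cv2.Rodrigues(c["R"])[0],np.float64(c["t"]),c["K"],np.float64(c["dist"]))[0].reshape(-1,2)
def tray(c,lo,hi):
    h=cv2.cvtColor(c["image"],cv2.COLOR_RGB2HSV)
    m=cv2.inRange(h,(2,110,40),(16,255,255)); m[:,:lo]=0; m[:,hi:]=0; m[:120]=0; m[200:]=0
    k=max(cv2.findContours(m,cv2.RETR_EXTERNAL,cv2.CHAIN_APPROX_NONE)[0],key=cv2.contourArea)
    P=ray(c,k.reshape(-1,2),0.016)
    b=cv2.boxPoints(cv2.minAreaRect(np.float32(P*1000)))/1000
    e=[b[1]-b[0],b[2]-b[1]]; L=max(e,key=np.linalg.norm); L=L*np.sign(L[1])
    return b.mean(0),np.arctan2(-L[0],L[1]),sorted(map(np.linalg.norm,e))  # centre, yaw (tray y = L)
E
python3 - <<'E'
import pickle,cv2,numpy as np
from loc import *
d=pickle.load(open("cap0.pkl","rb")); c=d["top"]; s=512/800
for lo,hi in((120,262),(280,380)): print("tray",tray(c,lo,hi))
g=cv2.cvtColor(c["image"],cv2.COLOR_RGB2GRAY); G=cv2.resize(g,None,fx=4,fy=4,interpolation=cv2.INTER_CUBIC)
H=dict(jar=(256,343,.070,28),cupL=(324,364,.055,28),cupR=(546,366,.055,28),jigger=(404,354,.073,20),lime=(612,357,.016,36),bottle=(477,356,.064,23),cap=(478,357,.098,12))
out={}
for n,(u,v,z,r) in H.items():
    rp=r/1000*399/(.952-z)*4
    x,y=int(u*s*4),int(v*s*4); w=int(rp*1.6)
    cr=G[y-w:y+w,x-w:x+w]
    k=cv2.HoughCircles(cr,cv2.HOUGH_GRADIENT,1,500,param1=80,param2=5,minRadius=int(rp*.9),maxRadius=int(rp*1.1))
    a=ray(c,[[u*s,v*s]],z)[0]; b=None
    if k is not None:
        q=((k[0,0,:2]+[x-w,y-w])-1.5)/4; b=ray(c,[q],z)[0]
    print(n,a.round(4),b,k[0,0,2]/rp if k is not None else 0); out[n]=a if b is None else b
# overlay on top crop
im=cv2.cvtColor(cv2.resize(c["image"],None,fx=4,fy=4,interpolation=cv2.INTER_CUBIC),cv2.COLOR_RGB2BGR)
t=np.linspace(0,6.28,50)
for n,(u,v,z,r) in H.items():
    P=np.c_[out[n][0]+r/1000*np.cos(t),out[n][1]+r/1000*np.sin(t),0*t+z]
    cv2.polylines(im,[np.int32(proj(c,P)*4+1.5)],True,(0,0,255),1)
cv2.imwrite("pics/ov.png",cv2.resize(im[800:1000,380:1660],(800,125)))
cv2.imwrite("pics/tin.png",np.vstack([cv2.resize(im[800:1000,380:780],(800,400)),cv2.resize(im[800:1000,780:1660],(800,182))]))
E
```

```text
tray (array([0.5919695 , 0.16093163], dtype=float32), np.float32(0.17578684), [np.float32(0.09485808), np.float32(0.27881378)])
tray (array([ 0.5904612 , -0.16439915], dtype=float32), np.float32(-0.1797033), [np.float32(0.09553324), np.float32(0.18797618)])
jar [0.4481 0.2084] [0.44862175 0.21204507] 0.9355263
cupL [0.4204 0.112 ] [0.4208387  0.11225027] 0.9293569
cupR [ 0.4252 -0.2082] [ 0.42400808 -0.20666787] 0.89523363
jigger [ 0.4383 -0.0031] [ 0.43744511 -0.00571962] 0.996861
lime [ 0.439  -0.3182] [ 0.43828934 -0.31595405] 0.8992481
bottle [ 0.4377 -0.1069] [ 0.43946256 -0.10122148] 0.9652175
cap [ 0.4374 -0.1047] [ 0.44496334 -0.10904078] 0.98545325
```

View pics/tin.png

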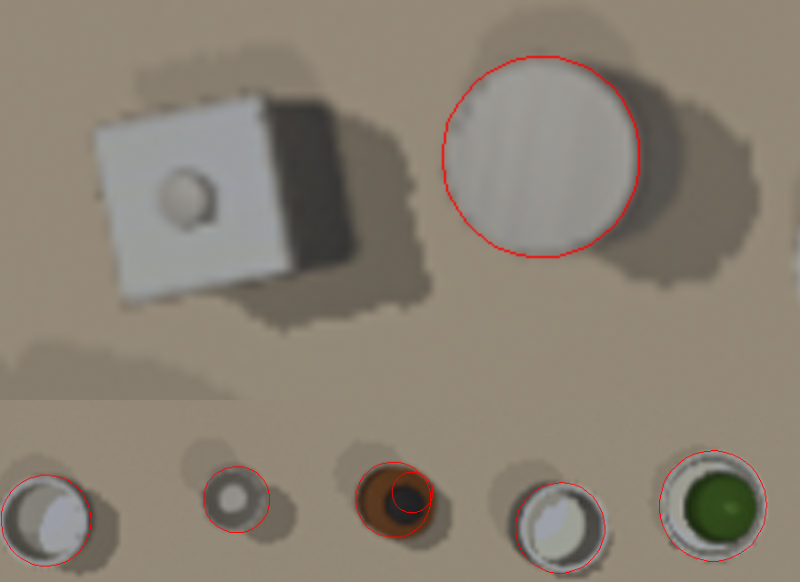

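The circles fit the jar and cups well. The bottle cap is really at crop pixel (403,505), so I'll correct the bottle to about (0.438, -0.103). The tin lid corners are at crop (95,130), (260,96), (290,270) and (125,302). I'll start with the tin.

```bash
cat > pp.py <<'E'
from station import arm,status,eyes
import numpy as np,cv2
from loc import *
PI=np.pi
def well(ctr,yaw,y): return np.array(ctr)+y*np.array([-np.sin(yaw),np.cos(yaw)])
LT=((.592,.161),.1758); ST=((.5905,-.1644),-.1797)
def pick(xy,th,z,hover=.17,force=40):
    o=[PI,0,th+PI/2]; x,y=xy
    arm.move_pose([x,y,hover],o)
    arm.line_to([x,y,z+.03],feed=.2)
    if arm.line_to([x,y,z],feed=.08,force_limit=12): print("contact on descent",status.state()["ee_pos"])
    arm.grasp(force); s=status.state(); print("grip",round(s["grip_width"],3),s["grip_force"],s["ee_pos"].round(4))
    arm.line_to([x,y,hover+.03],feed=.2); s=status.state(); print("lifted",round(s["grip_width"],3),s["grip_force"],s["force"].round(2))
def place(xy,th,z,top=.2):
    o=[PI,0,th+PI/2]; x,y=xy
    arm.line_to([x,y,top],feed=.25,ori=o)
    arm.line_to([x,y,z+.025],feed=.2)
    hit=arm.line_to([x,y,z-.003],feed=.04,force_limit=8)
    print("place",hit,status.state()["ee_pos"].round(4),status.state()["force"].round(1))
    arm.ungrasp(); arm.line_to([x,y,top],feed=.2); print("t",status.state()["clock"])
def snap(n,f,box=None):
    c=eyes.capture(n); im=cv2.cvtColor(c["image"],cv2.COLOR_RGB2BGR)
    if box: im=im[box[1]:box[3],box[0]:box[2]]
    k=min(800/im.shape[1],600/im.shape[0]); cv2.imwrite(f,cv2.resize(im,None,fx=k,fy=k,interpolation=cv2.INTER_CUBIC)); return c
E
python3 - <<'E'
import pickle
from pp import *
c=pickle.load(open("cap0.pkl","rb"))["top"]
q=np.array([[95,130],[260,96],[290,270],[125,302]])/2
P=ray(c,(q+[380,800]-1.5)/4,.068); ctr=P.mean(0)
e=(P[0]-P[1])+(P[3]-P[2]); th=np.arctan2(-e[0],e[1])
print(P.round(4),ctr,th,[np.linalg.norm(P[i]-P[i-1]).round(4) for i in range(4)])
pick(ctr,th,.022)
snap("scene","pics/s1.png"); 
place(well(*LT,0),LT[1],.027)
snap("scene","pics/s2.png")
E
```

```text
[[0.4524 0.3421]
 [0.4634 0.294 ]
 [0.4148 0.2836]
 [0.4041 0.3316]] [0.4336453  0.31284277] 0.22170046101414598 [np.float64(0.0494), np.float64(0.0494), np.float64(0.0497), np.float64(0.0492)]
grip 0.583 40.30002951622009 [0.4339 0.313  0.0228]
lifted 0.584 41.83065176010132 [ 0.51  0.2  -2.07]
place True [0.5917 0.1609 0.0279] [-2.  -0.5  6.1]
t 7.9917
```

View pics/s2.png

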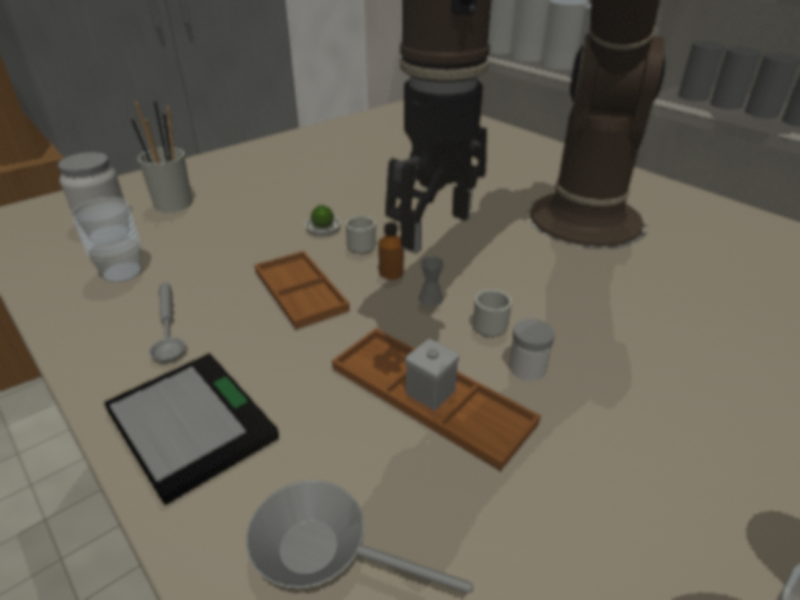

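The tin stands upright in the middle well, at (432,375). Next I'll move the left cup and the bottle.

Run:
```python
from pp import *
pick((.4208,.1122),.1,.024)
place(well(*LT,.0917),LT[1],.029)
pick((.438,-.103),0,.034,hover=.2)
place(well(*LT,-.0917),LT[1],.039,top=.23)
snap("scene","pics/s3.png")
```

```text
grip 0.002 0.0 [0.4208 0.1122 0.024 ]
lifted 0.001 0.0 [-0.78  0.36 -0.63]
place False [0.5761 0.2513 0.0261] [-0.   0.7 -0.3]
t 16.3667
grip 0.268 33.90115910253371 [ 0.4379 -0.103   0.0342]
lifted 0.267 34.26881096165744 [ 0.76 -0.27 -2.21]
place True [0.6076 0.0708 0.0392] [-2.7 -0.   6.2]
t 25.325
```

View pics/s3.png

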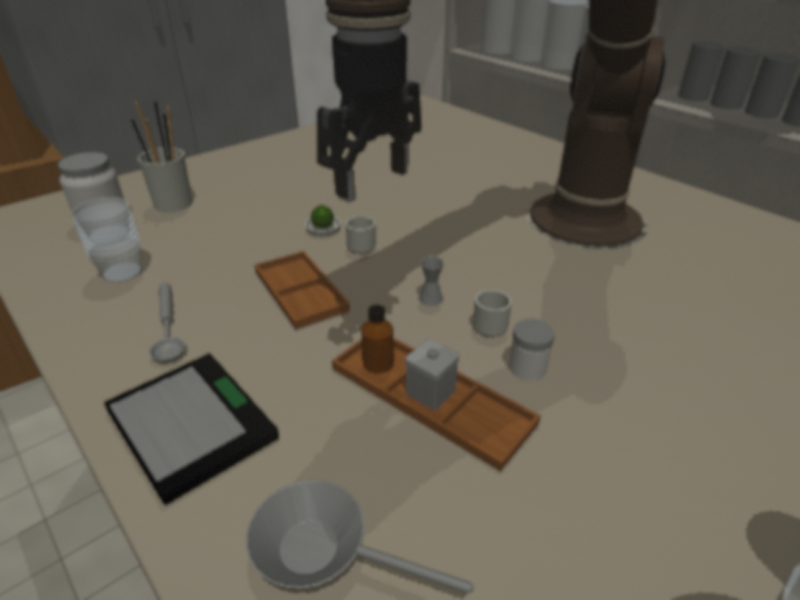

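The left cup was missed: the fingers shut on nothing, and the cup is untouched at (492,313). The bottle was gripped by its cap (22.8 mm). It's now standing in the tray at (378,350). So the real fingertips sit higher than commanded, and I'll measure that from the pictures.

Run:
```python
from pp import *
c=snap("top","pics/t4.png"); d=snap("scene","pics/s4.png"); s=status.state(); p=s["ee_pos"]; print(p,s["tcp_rot"],s["grip_width"])
th=s["tcp_rot"][2]-PI/2; a=np.array([np.cos(th),np.sin(th),0])
for dz in(0,.013,.03,.05):
    P=np.array([p+[0,0,dz]+k*a for k in(-.0425,0,.0425)])
    print(dz,"scene",(proj(d,P)*1.5625).round(0).tolist(),"top",(proj(c,P)*1.5625).round(0).tolist())
arm.move_pose([.5,.05,.2],[PI,0,PI/2]); arm.grasp(); print(status.state()["ee_pos"])
d=snap("scene","pics/s5.png"); P=status.state()["ee_pos"]
for dz in(0,.013,.03,.05): print(dz,(proj(d,P+[0,0,dz])*1.5625).round(0))
arm.ungrasp()
```

```text
[0.60737911 0.07065944 0.22872313] [-3.13726591e+00  1.82560673e-04  1.74688378e+00] 0.9980736260758907
0 scene [[397.0, 214.0], [374.0, 227.0], [350.0, 241.0]] top [[348.0, 247.0], [343.0, 212.0], [338.0, 177.0]]
0.013 scene [[397.0, 205.0], [374.0, 217.0], [350.0, 231.0]] top [[347.0, 246.0], [342.0, 210.0], [337.0, 174.0]]
0.03 scene [[397.0, 192.0], [374.0, 204.0], [349.0, 218.0]] top [[346.0, 244.0], [340.0, 207.0], [335.0, 170.0]]
0.05 scene [[397.0, 177.0], [373.0, 189.0], [348.0, 202.0]] top [[344.0, 241.0], [338.0, 203.0], [333.0, 166.0]]
[0.50001685 0.04998109 0.20000801]
0 [[427. 215.]]
0.013 [[427. 206.]]
0.03 [[428. 195.]]
0.05 [[428. 181.]]
```

View pics/s5.png

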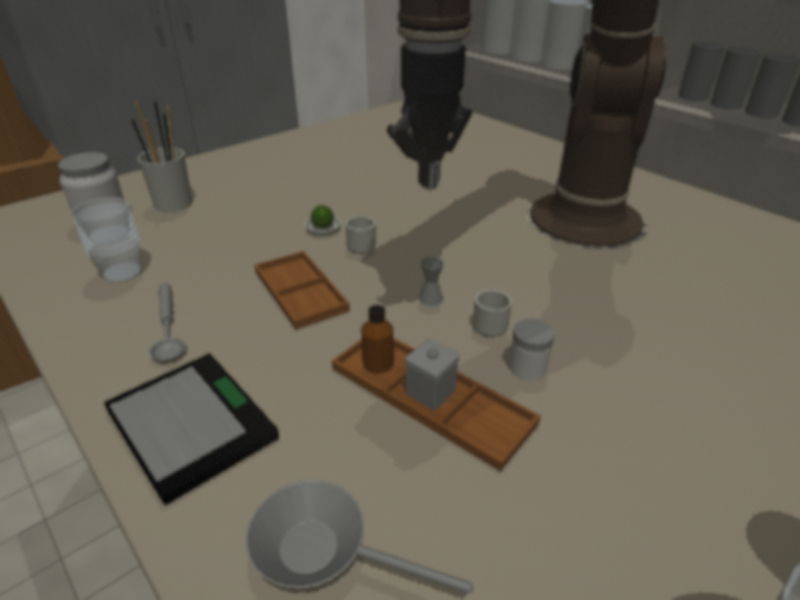

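View pics/t4.png

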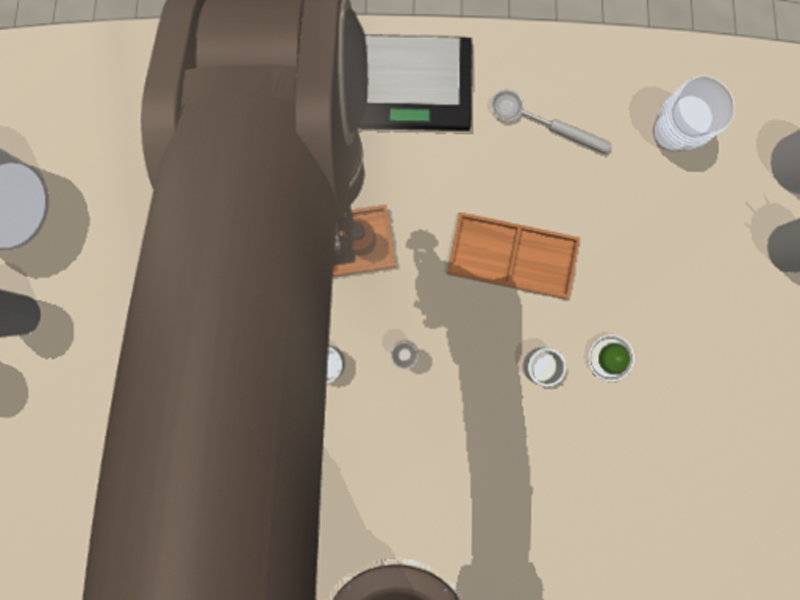

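Closed, the fingertips appear at (429,188), while the reported TCP projects to (427,215). So the true tip is about 40 mm higher than reported. I'll touch the bare counter where the tin stood to get the exact offset.

Run:
```python
from pp import *
o=[PI,0,PI/2]
arm.move_pose([.434,.33,.15],o); arm.grasp()
arm.line_to([.434,.33,.02],feed=.2)
try:
    print(arm.line_to([.434,.33,-.06],feed=.03,force_limit=6),status.state()["ee_pos"],status.state()["force"])
except arm.PlanningError as e: print(e)
arm.line_to([.434,.33,.15],feed=.2); arm.ungrasp(); print(status.state()["clock"])
```

```text
True [ 0.43401198  0.32997905 -0.03966881] [-1.48924764 -0.42820411  8.58659259]
33.9833
```

The offset is 39 mm. I'll correct for it, pick the left cup again, then move the jar.

Run:
```python
from pp import *
D=.039
pick((.4208,.1122),.1,.024-D)
if status.state()["grip_width"]<.3: raise SystemExit("missed")
place(well(*LT,.0917),LT[1],.029-D)
pick((.4486,.2115),.2,.024-D)
if status.state()["grip_width"]<.3: raise SystemExit("missed")
place(well(*ST,.0459),ST[1],.029-D)
snap("scene","pics/s6.png")
```

```text
grip 0.649 40.535774510353804 [ 0.4212  0.1124 -0.0142]
lifted 0.649 42.485211342573166 [ 0.33  0.43 -1.54]
place True [ 0.5756  0.2513 -0.0091] [-2.3 -0.7  8.5]
t 42.2083
grip 0.643 41.29697620868683 [ 0.4489  0.2117 -0.0144]
lifted 0.639 42.4681556224823 [ 0.52 -0.14 -1.05]
place True [ 0.5978 -0.1189 -0.0098] [-1.   0.8  4.2]
t 50.7667
```

View pics/s6.png

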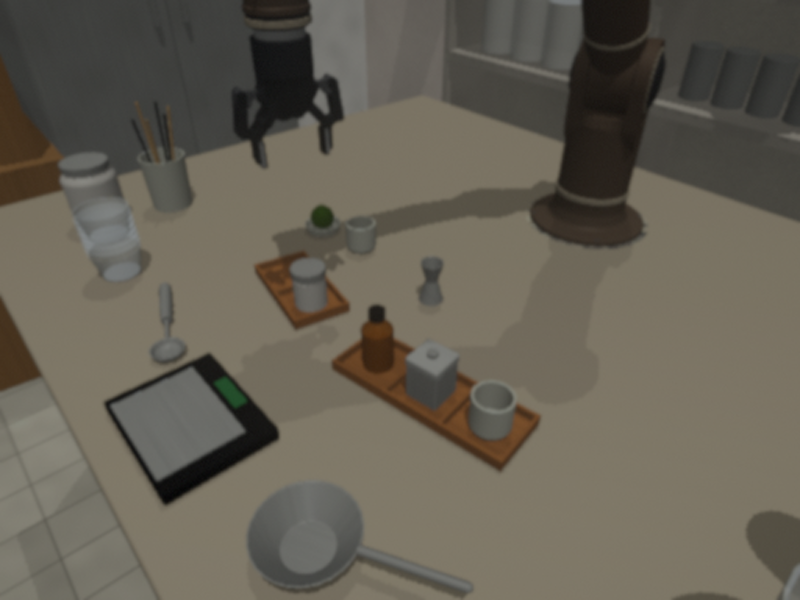

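The left cup at (491,408) and the jar at (310,285) are standing in their wells. The last cup follows, then a check from both cameras with the arm out of the way.

Run:
```python
from pp import *
D=.039
pick((.4243,-.207),-.1,.024-D)
if status.state()["grip_width"]<.3: raise SystemExit("missed")
place(well(*ST,-.0459),ST[1],.029-D)
arm.move_pose([.45,-.3,.3],[PI,0,0.9])
arm.move_pose([.28,.45,.3],[PI,0,2.6]); arm.wait(.3); print(status.state()["clock"])
c=eyes.capture("top"); im=cv2.cvtColor(c["image"],cv2.COLOR_RGB2BGR)
im=cv2.resize(im,None,fx=3,fy=3,interpolation=cv2.INTER_CUBIC)
t=np.linspace(0,6.28,50)
for T,y,z,r in((LT,.0917,.06,.028),(LT,0,.073,.026),(LT,-.0917,.069,.023),(LT,-.0917,.103,.012),(ST,.0459,.075,.028),(ST,-.0459,.06,.028)):
    w=well(*T,y); P=np.c_[w[0]+r*np.cos(t),w[1]+r*np.sin(t),0*t+z]
    cv2.polylines(im,[np.int32(proj(c,P)*3+1)],True,(0,0,255),1)
cv2.imwrite("pics/t7.png",im[350:780,390:1190])
snap("scene","pics/s7.png")
```

```text
grip 0.649 40.771244801580906 [ 0.4246 -0.2071 -0.0142]
lifted 0.648 42.52987464889884 [ 0.39  0.43 -1.87]
place True [ 0.5821 -0.2093 -0.0091] [-1.7  0.6  7.4]
t 58.7667
62.5667
```

View pics/t7.png

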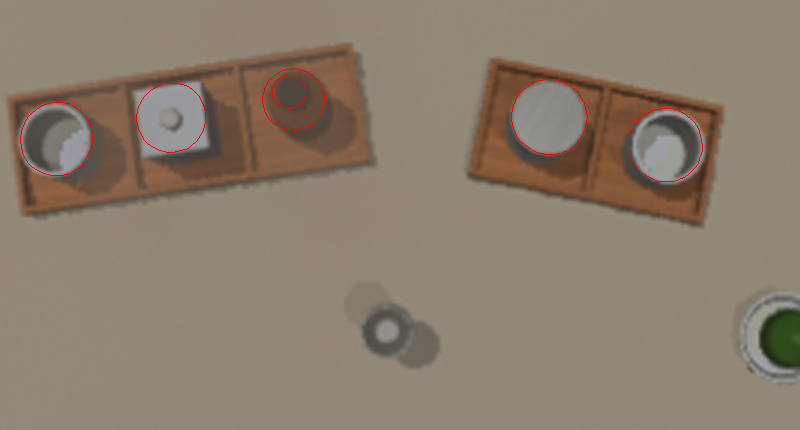

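View pics/s7.png

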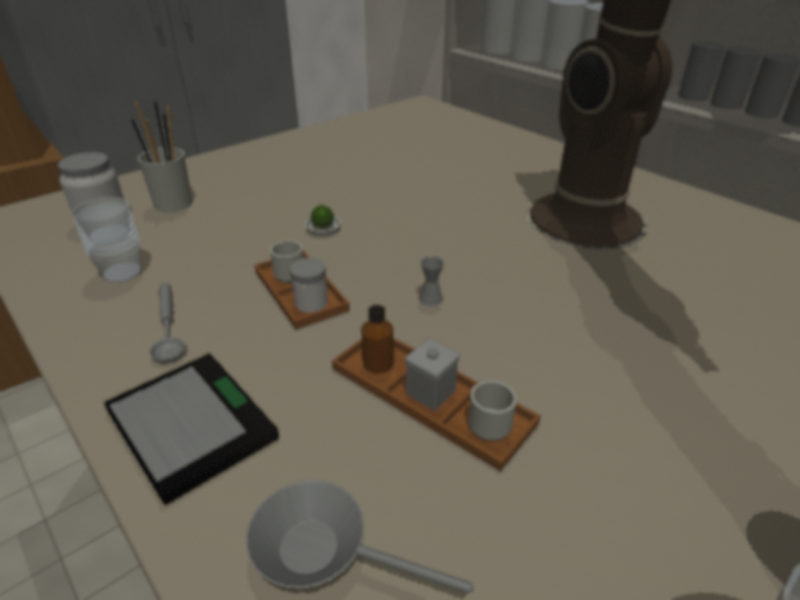

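In the top view all five things match the circles projected at their target positions: cup (56,139), tin (170,119), bottle (292,97), jar (549,118), cup (666,146). The scene view shows them upright, with the jigger and lime dish where they were. I'll hand it in.

```bash
python3 -c "
from station import arm
print(arm.sign_off())"
```

```text
the job is handed in; nothing more can be done
None
```

Both kits are made up and the job is handed in at about 63 s of the 128 s; the final pictures showed all five things upright in their wells, with the jigger and lime dish where they started.

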